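Put the dry coasters away on edge

TASK

Take the blue and the red coaster out of the draining stand and stand each one upright in its own empty end slot of the wooden coaster block (either end), all the way down and roughly centred along the slot. Lower them in rather than dropping them, leave the white coaster standing in the middle slot, do not disturb the other things, and let go of everything.

Things in the scene. Friction and masses are not known exactly. Their poses are not given: they have to be found in the camera images.
- coaster_blue: Blue square porcelain coaster 100 x 100 x 9 mm, 0.2 kg, patterned on both faces. Origin at its centre; x axis normal to the faces, y and z along its edges. Starts on edge in either seat of the draining stand, z axis up along the slope, 25 degrees off vertical, top edge nearer the robot. Any edge may stand in the slot
- coaster_red: Terracotta-red square porcelain coaster 100 x 100 x 9 mm, 0.2 kg, patterned on both faces. Origin at its centre; x axis normal to the faces, y and z along its edges. Starts on edge in either seat of the draining stand, z axis up along the slope, 25 degrees off vertical, top edge nearer the robot. Any edge may stand in the slot
- coaster_white: White and green square porcelain coaster 100 x 100 x 9 mm, 0.2 kg, patterned on both faces. Origin at its centre; x axis normal to the faces, y and z along its edges. Already stands upright in the middle slot, free to lean a few degrees; stays there
- rack: light wooden coaster block with three parallel open-topped slots, 176 (x) x 80 (y) x 44 mm high, fixed. Origin under its centre; the slots lie side by side along its x axis at 60 mm spacing and run along its y axis; 46 mm of solid wood between slots
- slot0 (a point): Empty end slot on the rack's -x side: centre of the slot's floor, 8 mm above the worktop (slot 14 mm wide, 36 mm deep, 80 mm long and open at both ends). Axes as the rack: x across the slot's width, y along it, z up. A seated coaster's centre is 50 mm above this point
- slot1 (a point): Middle slot, holding the white coaster: centre of the slot's floor, 8 mm above the worktop (slot 14 mm wide, 36 mm deep, 80 mm long and open at both ends). Axes as the rack: x across the slot's width, y along it, z up.
- slot2 (a point): Empty end slot on the rack's +x side: centre of the slot's floor, 8 mm above the worktop (slot 14 mm wide, 36 mm deep, 80 mm long and open at both ends). Axes as the rack: x across the slot's width, y along it, z up. A seated coaster's centre is 50 mm above this point
- drainer: fixed stand: grey tray 190 (x) x 120 (y) x 6 mm, origin under its centre, two steel seats at coaster centres x = -41 and +39, z = 60 mm. Seat: 6 mm lip in front (+x); behind, two uprights 12 wide, 72 apart between centres, reaching 62 mm up the coaster, so its middle 60 mm and top 38 mm are free on both faces. Slope 25 degrees off vertical towards -x; coasters slide out up the slope
- kettle: steel kettle 210 mm tall on its black base (170 mm diameter) with a red toggle; fixed; origin under the centre of the base
- sugar_tin: stainless sugar tin, 94 mm diameter, 138 mm tall with its knob, loose; origin under its centre
- cup_left: white porcelain cup with blue dots, 80 mm rim diameter, 70 mm tall, handle on its +y side, loose; origin under its centre
- cup_right: white porcelain cup with red dots, same size, loose; origin under its centre
- spoon_caddy: silver caddy with three teaspoons, 72 mm diameter, 148 mm tall, loose; origin under its centre
- honey_dipper: yellow and orange plastic honey dipper lying down, 170 mm long along its x axis, 28 mm thick, loose; origin on the worktop under its shaft

How it is judged (in metres and radians):
At the end, for the whole second after the job is handed in: Blue and red each in a different end slot, white in the middle one: centre within 11 mm across and 25 mm along the slot, 43 to 55 mm above its floor (fully down on an edge), faces within 0.2 rad of vertical and 0.25 rad of the slot direction, at rest (under 0.03 m/s) ((((x of coaster_blue in the frame of slot0 between -0.011 and 0.011 m and y of coaster_blue in the frame of slot0 between -0.025 and 0.025 m and z of coaster_blue in the frame of slot0 between 0.043 and 0.055 m and angle between the x axis of coaster_blue and the x axis of slot0, either way round below 0.25 rad and angle between coaster_blue's own x axis and vertical between 1.371 and 1.771 rad) and (x of coaster_red in the frame of slot2 between -0.011 and 0.011 m and y of coaster_red in the frame of slot2 between -0.025 and 0.025 m and z of coaster_red in the frame of slot2 between 0.043 and 0.055 m and angle between the x axis of coaster_red and the x axis of slot2, either way round below 0.25 rad and angle between coaster_red's own x axis and vertical between 1.371 and 1.771 rad)) or ((x of coaster_blue in the frame of slot2 between -0.011 and 0.011 m and y of coaster_blue in the frame of slot2 between -0.025 and 0.025 m and z of coaster_blue in the frame of slot2 between 0.043 and 0.055 m and angle between the x axis of coaster_blue and the x axis of slot2, either way round below 0.25 rad and angle between coaster_blue's own x axis and vertical between 1.371 and 1.771 rad) and (x of coaster_red in the frame of slot0 between -0.011 and 0.011 m and y of coaster_red in the frame of slot0 between -0.025 and 0.025 m and z of coaster_red in the frame of slot0 between 0.043 and 0.055 m and angle between the x axis of coaster_red and the x axis of slot0, either way round below 0.25 rad and angle between coaster_red's own x axis and vertical between 1.371 and 1.771 rad))) and x of coaster_white in the frame of slot1 between -0.011 and 0.011 m and y of coaster_white in the frame of slot1 between -0.025 and 0.025 m and z of coaster_white in the frame of slot1 between 0.043 and 0.055 m and angle between the x axis of coaster_white and the x axis of slot1, either way round below 0.25 rad and angle between coaster_white's own x axis and vertical between 1.371 and 1.771 rad and linear speed of each of coaster_blue, coaster_red, coaster_white below 0.03 m/s); the robot touches nothing.
It fails at once if the blue or red coaster is dropped (faster than 0.6 m/s while the fingers do not hold it) ((linear speed of coaster_blue above 0.6 m/s and contact force between the fingers and coaster_blue below 0.3 N) or (linear speed of coaster_red above 0.6 m/s and contact force between the fingers and coaster_red below 0.3 N)).
It fails at once if the white coaster is moved more than 20 mm (distance of coaster_white from where it was at the start of the episode above 0.02 m).
It fails at once if the sugar tin, a cup, the spoon caddy or the honey dipper is moved more than 30 mm (distance of any of sugar_tin, cup_left, cup_right, spoon_caddy, honey_dipper from where it was at the start of the episode above 0.03 m).
It fails at once if the arm hits the kettle harder than 10 N (contact force between the arm and kettle above 10 N).
It also fails if it takes over 64 s, if anything falls off the work surface, if the arm or the gripper's body presses on something with over 40 N, if the wrist force passes 120 N, or if a joint passes its speed limit or range.

ROBOT

A 6-joint arm with a two-finger parallel gripper is mounted at the origin on the work surface. World frame = base frame: x ahead of the robot, y to its left, z up, the work surface at z = 0. Lengths are in mm, angles in rad, forces in N, time in s.
With the tool pointing down it reaches from about 275 to 750 mm from the base axis. Payload 10.2 kg.
Tool frame: the origin (TCP) lies between the finger pads; the fingertips stand 17 mm ahead of it and the grasp point (between the pads) lies 2 mm behind it; z points along the fingers, y is the line along which they close (so a half turn about z gives the same grasp; the last joint's range is limited). The gripper opens to 85 mm and grips with 20 to 120 N. Pads are 22 mm wide; open, the fingers measure 114 mm over their backs; the gripper's body (76 mm by 85 mm) begins 54 mm behind the grasp point. The pads swing forward as they close: fully open they stand 13 mm farther back than shut.
Start: joints at [1.091, 0.313, 1.498, -0, 1.331, -0.223], TCP at [133.356, 507.787, 248.294] pointing down, gripper open.
Joint ranges: [-2.94, 2.94], [-0.97, 2.17], [0.19, 2.56], [-1.23, 4.37], [0.02, 3.11], [-2.88, 2.88]. Speed limits (rad/s): [2.39, 2.39, 3.01, 3.14, 3.14, 3.14].

INTERFACE

Orientations are given as a unit quaternion [w, x, y, z].
In Python, from rig import * gives the robot as it stands.
- The arm moves only by the tool step_arm, never from a script. Its argument "commands" is text: rows parted by semicolons, each of 7 numbers parted by spaces: the opening, from 0 (shut) to 1 (fully open), then the shift along the tool's x, y, z in cm, then the turn, a rotation vector about the tool's x, y, z in rad. In form: hand x y z rx ry rz; .... A call has 1 to 20 rows; each row is the pose to reach, as a shift and turn from the pose commanded when the call began, along the tool's axes at that moment; what a row does not reach only later rows make up. A row lasts 1/12 s, in which the tool goes at most 41.7 mm and 7.16 degrees, less where a joint would pass 70% of its speed; a pose out of reach is approached as far as the arm can. A call with a gripper value outside its range is refused whole. The fingers move at their own pace and stop on an object; "newtons" is the grip in N (left out, the last holds). Time passes only in rows, so rows that repeat a pose let the fingers close. It gives the time, the measured TCP pose, the force, the opening and the grip force at its end, in the units of the state.
- sense(): the state, without advancing time (a new reading comes with each control period).
- capture(name): name is "scene" or "top"; returns the picture (480x640x3 uint8, red, green, blue); there is no depth.
- camera_model(name): a dict with "mtx" (3x3 intrinsics, pixels), "k1" (the pictures are not rectified: a ray, as slopes to the right and down, at radius r is drawn at 1 + k1 r^2 times it, then the intrinsics apply), "eye" and "rotation" of the camera in the world. Camera axes: x right, y down, z forward; pixel columns grow to the right and rows downward; lengths in mm; the calibration is good to about 2 mm. A picture is of the moment at which its call begins. camera_model takes no time and is no camera call.
- finish_job(): hands the job in; it is judged then, once.
Trained networks look in the newest picture that a camera, given by its name, has taken for a name from the list of things; names that differ only in an ending like _2 or _b are one class to them, and where a whole thing is asked for, a point or a joint stands for the part that bears it (a point fixed in the world has none). Each returns a list of dicts, best first, with "score" (0 to 1); they miss things now and then, are a little off and sometimes report something else, mostly with a low value. They report only what shows in the picture. A call takes as long as a camera call.
- search_frame(camera, label): "rect" ([centre column, centre row, width, height] in pixels, round what is visible of it).
- trace(camera, label): "mask" (480x640 bool, what is visible of it) and "rect" ([centre column, centre row, width, height] in pixels, round what is visible of it).
- spot_point(camera, label): "xy" ([column, row] in pixels: a listed point, or the origin of a listed thing).
The state is a dict: "time_s": time; "joints": joint angles; "dq": joint speeds; "tau": joint torques, N m; "eef_pos": TCP position; "ee_rot": TCP orientation; "force": force on the tool from outside, world axes, zero at the start; "wrist_torque": the same for the moment, N m; "grip_width": opening from 0.0 (shut) to 1.0 (fully open); "grip_force": force on a finger pad.
Only numpy, scipy, OpenCV 4.12 (cv2) and the standard library are available. Lean on these libraries where they do the work, as an engineer would, in place of code of your own. Each camera call takes 0.05 s, during which the arm holds its last target. There are 200 camera calls.

## Working session

There is one attempt and no reset: what is moved stays moved. The work goes in short steps, Python scripts to look and compute and a tool call to move; the robot and the scene stay as the last step left them, time stands still between calls to the robot, and variables do not carry over. Pictures are saved under pics/ and viewed, at most 10 in all, crops included, and the job is handed in when it is done.

Besides the shell and the picture viewer there is one more tool, called by a JSON object that holds its "name" and its "arguments", one argument or row to a line. step_arm: Moves the arm, as the interface text tells. Its arguments: {"type":"object","properties":{"commands":{"type":"string"},"newtons":{"type":"number"}},"required":["commands"]}

```bash
mkdir -p pics; ls; python3 - <<'E'
from rig import *
import cv2,numpy as np
ims=[]
for c in("scene","top"):
    im=capture(c); cv2.imwrite(f"pics/{c}0.png",im[:,:,::-1])
    m=camera_model(c); print(c,m)
    for l in("coaster_blue","coaster_red","coaster_white","rack","slot0","slot1","slot2","drainer","kettle","sugar_tin","cup_left","cup_right","spoon_caddy","honey_dipper"):
        print(l,[(np.round(d["xy"],1).tolist(),round(d["score"],2)) for d in spot_point(c,l)[:2]])
print(sense())
E
```

```text
pics
scene {'mtx': array([[528.17356309,   0.        , 321.24810531],
       [  0.        , 528.17356309, 229.28027608],
       [  0.        ,   0.        ,   1.        ]]), 'k1': -0.014313257885280333, 'eye': array([1398.15510641,  661.43072366, 1167.79814688]), 'rotation': array([-0.16638102,  0.41705194,  0.82469268, -0.34389971])}
coaster_blue [([255.2, 213.5], 0.77)]
coaster_red [([274.4, 198.4], 0.97)]
coaster_white [([381.4, 257.4], 0.93)]
rack [([382.2, 265.4], 0.73), ([228.1, 276.6], 0.55)]
slot0 [([391.4, 256.3], 0.97), ([368.9, 281.8], 0.93)]
slot1 [([391.4, 256.3], 0.97), ([368.9, 281.8], 0.93)]
slot2 [([391.4, 256.3], 0.97), ([368.9, 281.8], 0.93)]
drainer [([264.9, 219.6], 0.64)]
kettle [([470.0, 356.2], 0.55)]
sugar_tin [([228.4, 273.6], 0.93), ([471.7, 358.6], 0.28)]
cup_left [([331.2, 335.8], 0.68)]
cup_right [([287.4, 302.7], 0.74)]
spoon_caddy [([194.1, 191.8], 0.63)]
honey_dipper [([453.9, 267.3], 0.76)]
top {'mtx': array([[514.09882887,   0.        , 318.8675909 ],
       [  0.        , 514.09882887, 238.04753956],
       [  0.        ,   0.        ,   1.        
[... 782 characters left out ...]
], 0.57)]
{'time_s': 1.5, 'joints': array([ 1.09061034e+00,  3.12917872e-01,  1.49769033e+00,  1.78225004e-06,
        1.33098439e+00, -2.23399138e-01]), 'dq': array([ 0.00059421,  0.00056594,  0.00115385, -0.00211941,  0.00343044,
       -0.00022944]), 'tau': array([ 5.43240776e-05, -4.12163079e+01, -2.59898973e+01, -1.85799249e-04,
        5.51057528e-04,  2.63664521e-05]), 'eef_pos': array([133.35394462, 507.79566288, 248.28867103]), 'ee_rot': array([-8.01020845e-07,  1.28041167e-01,  9.91768854e-01,  3.29849286e-07]), 'force': array([ 0.70104456,  0.21016612, -0.34549103]), 'wrist_torque': array([-0.00282396,  0.02598842,  0.01872375]), 'grip_force': 0.0, 'grip_width': 0.996465761172384}
```

```bash
python3 - <<'E'
import cv2
a=cv2.imread("pics/scene0.png")[150:390,160:500]; cv2.imwrite("pics/s1.png",cv2.resize(a,None,fx=2.3,fy=2.3,interpolation=2))
a=cv2.imread("pics/top0.png")[140:340,120:520]; cv2.imwrite("pics/t1.png",cv2.resize(a,None,fx=2,fy=2,interpolation=2))
E
```

```text
(no output)
```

View pics/s1.png

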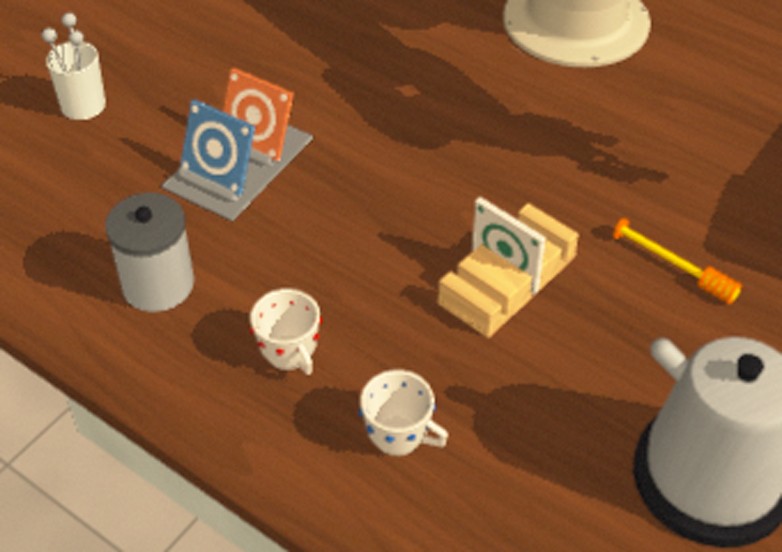

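View pics/t1.png

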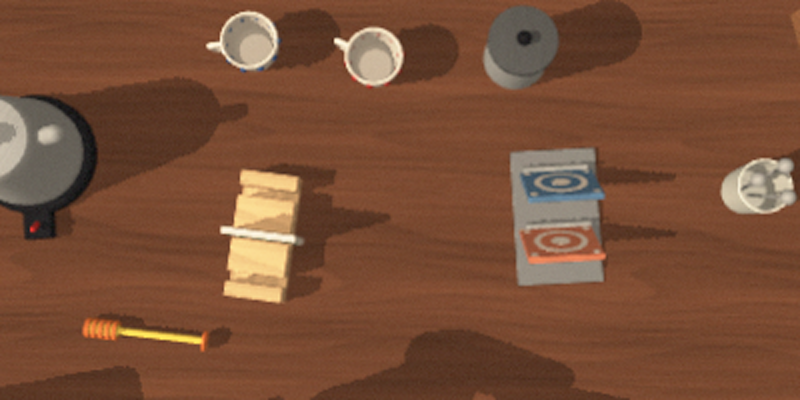

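The scene view shows blue in the outer seat (crop 218,148) and red in the seat nearer the robot (255,118). White stands mid-rack (505,245), with both end slots empty. In the top view, image up is +x, the rack is at crop (262,237) and the drainer at (558,217). Next I fit poses by matching silhouettes.

```bash
cat > h.py <<'E'
from rig import *
import numpy as np, cv2
from scipy.spatial.transform import Rotation as R
from scipy.optimize import minimize
CM={c:camera_model(c) for c in("scene","top")}
q=lambda w:R.from_quat(np.roll(w,-1))
def proj(c,P):
    m=CM[c]; p=q(m["rotation"]).inv().apply(np.atleast_2d(P)-m["eye"])
    s=p[:,:2]/p[:,2:]; s=s*(1+m["k1"]*(s**2).sum(1,keepdims=True))
    return s@m["mtx"][:2,:2].T+m["mtx"][:2,2]
def box(sx,sy,sz,c=(0,0,0)):
    return np.array([[i,j,k] for i in(-.5,.5) for j in(-.5,.5) for k in(-.5,.5)])*[sx,sy,sz]+c
COAST=box(9,100,100)
SEAT=R.from_euler("y",-25,degrees=True)
def plane(x,y,yaw): return lambda P:R.from_euler("z",yaw).apply(P)+[x,y,0]
S=4
def hullmask(uv):
    m=np.zeros((480*S,640*S),np.uint8); h=cv2.convexHull(np.float32((uv+.5)*S))
    cv2.fillConvexPoly(m,np.int32(np.round(h*16)),1,shift=4); return m>0
def masks(names,cam): 
    out={}
    for n in names:
        t=trace(cam,n); out[n]=t[0]["mask"] if t else None
    return out
def up(m): return cv2.resize(np.float32(m),(640*S,480*S),interpolation=cv2.INTER_LINEAR)>.5
def iou(a,b): return (a&b).sum()/(a|b).sum()
E
python3 - <<'E'
from h import *
import pickle
d={}
for c in("scene","top"):
    capture(c); d[c]=masks(["coaster_blue","coaster_red","coaster_white","rack","drainer"],c)
    print(c,{k:(None if v is None else int(v.sum())) for k,v in d[c].items()})
pickle.dump(d,open("m0.pkl","wb"))
def hull(m):
    p=np.argwhere(m)[:,::-1]; return hullmask(p.astype(float))
# drainer
T={c:{k:up(d[c][k]) for k in d[c] if d[c][k] is not None} for c in d}
TRAY=box(190,120,6,(0,0,3)); OB=SEAT.apply(COAST)+[39,0,60]; OR=SEAT.apply(COAST)+[-41,0,60]
def costD(p,cams=("scene","top"),show=0):
    f=plane(p[0],p[1],p[2]/100); s=0
    for c in cams:
        b=hullmask(proj(c,f(OB))); r=hullmask(proj(c,f(OR)));t=hullmask(proj(c,f(TRAY)))|b|r
        v=[iou(b,T[c]["coaster_blue"]),iou(r&~b if c=="scene" else r,T[c]["coaster_red"]),iou(t,T[c]["drainer"]|T[c]["coaster_blue"]|T[c]["coaster_red"])]
        if show: print(c,np.round(v,3))
        s+=3-sum(v)
    return s
WH=box(9,100,100,(0,0,58)); RK=box(176,80,44,(0,0,22))
def costR(p,cams=("scene","top"),show=0):
    f=plane(p[0],p[1],p[2]/100); s=0
    for c in cams:
        w=hullmask(proj(c,f(WH))); t=hullmask(proj(c,f(RK)))|w
        v=[iou(w,T[c]["coaster_white"]),iou(t,T[c]["rack"]|T[c]["coaster_white"])]
        if show: print(c,np.round(v,3))
        s+=2-sum(v)-v[1]+1
    return s
def g(u,v,c="top",z=30):
    m=CM[c];from scipy.optimize import fsolve
    return fsolve(lambda p:proj(c,[[p[0],p[1],z]])[0]-[u,v],[450,0])
for nm,cost,p0 in(("drainer",costD,g(397.4,249)),("rack",costR,g(253,257))):
    for cams in(("scene","top"),("scene",),("top",)):
        b=min((minimize(cost,[*p0,y],args=(cams,),method="Nelder-Mead",options=dict(initial_simplex=np.array([[*p0,y]]*4)+np.vstack([np.zeros(3),np.eye(3)*[8,8,6]]),xatol=.1,fatol=1e-4)) for y in(-6,6)),key=lambda r:r.fun)
        print(nm,cams,np.round(b.x,2),round(b.fun,3)); cost(b.x,cams,1)
E
```

```text
scene {'coaster_blue': 840, 'coaster_red': 641, 'coaster_white': 610, 'rack': 1440, 'drainer': 786}
top {'coaster_blue': 553, 'coaster_red': 614, 'coaster_white': 164, 'rack': 1740, 'drainer': 1794}
drainer ('scene', 'top') [ 547.42 -217.07    2.52] 0.606
scene [0.902 0.881 0.912]
top [0.892 0.874 0.932]
drainer ('scene',) [ 548.39 -216.44    2.39] 0.297
scene [0.905 0.881 0.917]
drainer ('top',) [ 546.81 -216.43    4.23] 0.295
top [0.881 0.88  0.944]
rack ('scene', 'top') [507.76 194.43 -10.03] 0.871
scene [0.666 0.928]
top [0.754 0.926]
rack ('scene',) [510.55 193.78  -9.86] 0.423
scene [0.689 0.944]
rack ('top',) [507.43 194.56 -10.43] 0.387
top [0.755 0.929]
```

```bash
cat >> h.py <<'E'
DR=(547.5,-217,.03); RA=(508,194.4,-.10)
def tool(yaw,tilt):  # y_tool = coaster normal, z_tool down the slope
    M=R.from_euler("zy",[yaw,-tilt]).as_matrix(); return R.from_matrix(np.c_[M[:,1],M[:,0],-M[:,2]])
def seat(x,s): # TCP at s mm up the slope from coaster centre
    return plane(*DR)(SEAT.apply([[0,0,s]])+[x,0,60])[0], tool(DR[2],np.radians(25))
def slot(x,h,dy=0): return plane(*RA)([[x,dy,h]])[0], tool(RA[2],0)
def rel(t,frm=None):
    s=sense(); p,r=frm if frm else (s["eef_pos"],q(s["ee_rot"]))
    print("cm",np.round(r.inv().apply(t[0]-p)/10,2),"rad",np.round((r.inv()*t[1]).as_rotvec(),3))
E
python3 - <<'E'
from h import *
rel(seat(39,128)); print(seat(39,128)[0]); rel(seat(39,28),seat(39,128))
E
```

```text
cm [-57.02 -60.01   7.23] rad [-0.366 -0.291  1.262]
[ 532.4116548  -217.4527862   176.00739674]
cm [ 0.13  0.   10.  ] rad [0. 0. 0.]
```

```bash
sed -i 's/from_euler("zy"/from_euler("ZY"/' h.py; python3 - <<'E'
from h import *
rel(seat(39,128)); rel(seat(39,28),seat(39,128)); print(tool(.03,.4).as_matrix())
E
```

```text
cm [-57.02 -60.01   7.23] rad [-0.374 -0.28   1.262]
cm [ 0. -0. 10.] rad [0. 0. 0.]
[[-2.99955002e-02  9.20646548e-01  3.89243117e-01]
 [ 9.99550034e-01  2.76276852e-02  1.16807980e-02]
 [-5.55111512e-17  3.89418342e-01 -9.21060994e-01]]
```

{"name": "step_arm", "arguments": {
  "commands": "0.6 -57.0 -60.0 0 -0.374 -0.28 1.262;0.6 -57.0 -60.0 0 -0.374 -0.28 1.262;0.6 -57.0 -60.0 0 -0.374 -0.28 1.262;0.6 -57.0 -60.0 0 -0.374 -0.28 1.262;0.6 -57.0 -60.0 0 -0.374 -0.28 1.262;0.6 -57.0 -60.0 0 -0.374 -0.28 1.262;0.6 -57.0 -60.0 0 -0.374 -0.28 1.262;0.6 -57.0 -60.0 0 -0.374 -0.28 1.262;0.6 -57.0 -60.0 0 -0.374 -0.28 1.262;0.6 -57.0 -60.0 0 -0.374 -0.28 1.262;0.6 -57.0 -60.0 0 -0.374 -0.28 1.262;0.6 -57.0 -60.0 0 -0.374 -0.28 1.262;0.6 -57.0 -60.0 0 -0.374 -0.28 1.262;0.6 -57.0 -60.0 0 -0.374 -0.28 1.262;0.6 -57.0 -60.0 0 -0.374 -0.28 1.262;0.6 -57.0 -60.0 0 -0.374 -0.28 1.262;0.6 -57.0 -60.0 0 -0.374 -0.28 1.262;0.6 -57.0 -60.0 0 -0.374 -0.28 1.262;0.6 -57.0 -60.0 0 -0.374 -0.28 1.262;0.6 -57.0 -60.0 0 -0.374 -0.28 1.262",
  "newtons": 30
}}

```text
time_s: 3.77
eef_pos: [533.0, -220.0, 248.1]
ee_rot: [0.151, 0.68, 0.7, 0.155]
force: [0.7, 0.5, 0.2]
grip_width: 0.607
grip_force: 0.0
```

```bash
python3 - <<'E'
from h import *
print(sense()["joints"]); rel(seat(39,128))
E
```

```text
[-0.71726906  0.24754573  1.6452141   0.35995646  0.95042647 -0.91327789]
cm [ 0.26 -3.09  6.51] rad [-0.     0.001 -0.   ]
```

{"name": "step_arm", "arguments": {
  "commands": "0.6 0.3 -3.1 3 0 0 0;0.6 0.3 -3.1 6.5 0 0 0;0.6 0.3 -3.1 9 0 0 0;0.6 0.3 -3.1 11.5 0 0 0;0.6 0.3 -3.1 13.5 0 0 0;0.6 0.3 -3.1 15 0 0 0;0.6 0.3 -3.1 16.2 0 0 0;0.6 0.3 -3.1 16.5 0 0 0;0.6 0.3 -3.1 16.5 0 0 0"
}}

```text
time_s: 4.52
eef_pos: [573.7, -212.9, 85.0]
ee_rot: [0.15, 0.68, 0.701, 0.155]
force: [1.0, -0.3, -0.0]
grip_width: 0.6
grip_force: 0.0
```

```bash
python3 - <<'E'
from h import *
rel(seat(39,28))
ims=[]
for c in("scene","top"):
    im=capture(c)[:,:,::-1]; u,v=map(int,proj(c,[seat(39,28)[0]])[0]); ims.append(cv2.resize(im[v-60:v+60,u-50:u+50],None,fx=4,fy=4,interpolation=2))
cv2.imwrite("pics/g1.png",np.hstack(ims))
E
```

```text
cm [-0.33  0.1   0.  ] rad [-0.001 -0.001  0.   ]
```

View pics/g1.png

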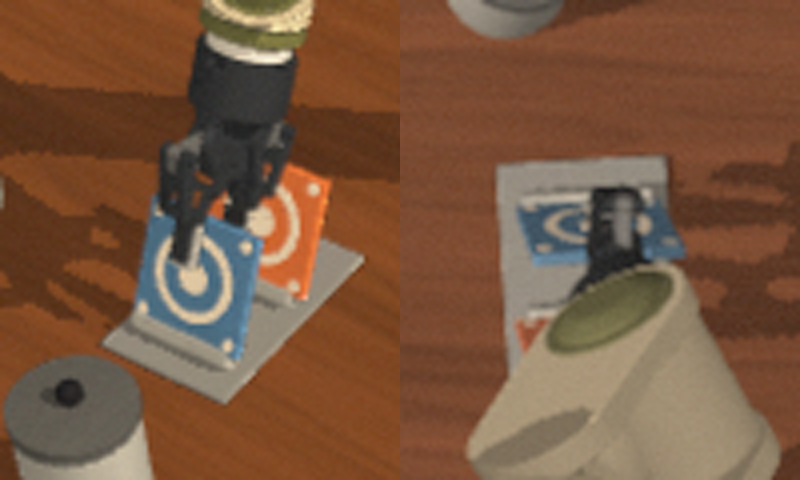

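The fingers straddle the blue coaster, with the front finger at crop (187,240) and the ring centre at (195,275), and they are clear of red. I close now.

{"name": "step_arm", "arguments": {
  "commands": "0.6 -0.3 0.1 0 0 0 0;0.4 -0.3 0.1 0 0 0 0;0.2 -0.3 0.1 0 0 0 0;0 -0.3 0.1 0 0 0 0;0 -0.3 0.1 0 0 0 0;0 -0.3 0.1 0 0 0 0;0 -0.3 0.1 0 0 0 0;0 -0.3 0.1 0 0 0 0;0 -0.3 0.1 0 0 0 0",
  "newtons": 35
}}

```text
time_s: 5.37
eef_pos: [576.6, -216.5, 87.7]
ee_rot: [0.153, 0.679, 0.701, 0.156]
force: [11.1, 2.4, 0.9]
grip_width: 0.099
grip_force: 34.6
```

{"name": "step_arm", "arguments": {
  "commands": "0 0 0 -1 0 0 0;0 0 0 -2.5 0 0 0;0 0 0 -4.5 0 0 0;0 0 0 -7 0 0 0;0 0 0 -9.5 0 0 0;0 0 0 -12 0 0 0;0 0 0 -14 0 0 0;0 0 0 -15 0 0 0;0 0 0 -15 0 0 0"
}}

```text
time_s: 6.12
eef_pos: [511.4, -218.3, 223.7]
ee_rot: [0.152, 0.68, 0.701, 0.155]
force: [0.2, -0.2, -2.0]
grip_width: 0.101
grip_force: 37.3
```

```bash
python3 - <<'E'
from h import *
s=sense(); print(s["joints"])
# force bias free: compare held coaster, 30 mm ahead of the TCP, with trace
T0=q(s["ee_rot"]); 
for c in("scene","top"):
    capture(c); t=trace(c,"coaster_blue"); 
    print(c,[(np.round(a["rect"],1),round(a["score"],2)) for a in t[:1]], np.round([np.r_[p.min(0)+p.max(0),2*np.ptp(p,axis=0)]/2 for p in [proj(c,s["eef_pos"]+T0.apply(box(100,9,100,(0,0,28))))]],1))
rel(slot(60,180))
rel(slot(-60,180))
E
```

```text
[-0.74603463  0.22857717  1.73808341  0.39053793  0.88912567 -0.98087916]
scene [(array([265.3, 165.5,  35. ,  38.6]), 0.64)] [[263.4 167.2  34.6  44.1]]
top [(array([407.6, 255. ,  46.9,  14.6]), 0.72)] [[409.3 253.1  47.3  19.1]]
cm [40.4   4.51  6.62] rad [ 0.434 -0.03   0.128]
cm [41.97 -6.28  1.61] rad [ 0.434 -0.03   0.128]
```

{"name": "step_arm", "arguments": {
  "commands": "0 4 0.5 0 0.05 0 0.01;0 8 1 0.4 0.15 -0.01 0.04;0 12 1.5 1.2 0.25 -0.02 0.07;0 16 2 2 0.35 -0.02 0.1;0 20 2.6 2.4 0.434 -0.03 0.128;0 24 3.2 2.9 0.434 -0.03 0.128;0 28 3.8 3.4 0.434 -0.03 0.128;0 32 4.3 3.9 0.434 -0.03 0.128;0 36 4.8 4.4 0.434 -0.03 0.128;0 39 5.2 4.7 0.434 -0.03 0.128;0 40.4 5.36 4.8 0.434 -0.03 0.128;0 40.4 5.36 4.8 0.434 -0.03 0.128;0 40.4 5.36 4.8 0.434 -0.03 0.128;0 40.4 5.36 4.8 0.434 -0.03 0.128;0 40.4 5.36 4.8 0.434 -0.03 0.128"
}}

```text
time_s: 7.57
eef_pos: [568.2, 186.6, 200.8]
ee_rot: [0.001, 0.742, 0.67, -0.0]
force: [0.9, -0.7, -2.1]
grip_width: 0.1
grip_force: 37.2
```

```bash
cat >> h.py <<'E'
def held(name,slotx,tag):
    """overlay the held coaster and rack model on crops of both pictures"""
    s=sense(); r=q(s["ee_rot"]); rel(slot(slotx,200)); ims=[]
    for c in("scene","top"):
        im=capture(c)[:,:,::-1].copy(); t=trace(c,name)
        P=proj(c,s["eef_pos"]+r.apply(box(100,9,100,(0,0,28))))
        print(c,[(np.round(a["rect"],1),round(a["score"],2)) for a in t[:1]],np.round(np.r_[P.min(0)+P.max(0),2*np.ptp(P,axis=0)]/2,1))
        u,v=map(int,proj(c,[[508,194,50]])[0]); k=5
        b=cv2.resize(im[v-60:v+50,u-40:u+40],None,fx=k,fy=k,interpolation=2)
        for G,col in((plane(*RA)(box(14,80,36,(slotx,0,26))),(255,0,255)),(s["eef_pos"]+r.apply(box(100,9,100,(0,0,28))),(0,255,0))):
            p=(proj(c,G)+.5-[u-40,v-60])*k
            for i in range(8):
                for j in range(i): 
                    if bin(i^j).count("1")==1: cv2.line(b,*[tuple(int(x) for x in p[n]) for n in(i,j)],col,1)
        ims.append(b)
    cv2.imwrite(f"pics/{tag}.png",np.hstack(ims))
E
python3 -c "
from h import *
held('coaster_blue',60,'h1')"
```

```text
cm [ 0.18 -0.06  0.08] rad [ 0.001  0.002 -0.002]
scene [(array([372.4, 243.4,  37. ,  30.4]), 0.69)] [370.6 240.3  34.4  47. ]
top [] [245.5 231.5  46.   12. ]
```

View pics/h1.png

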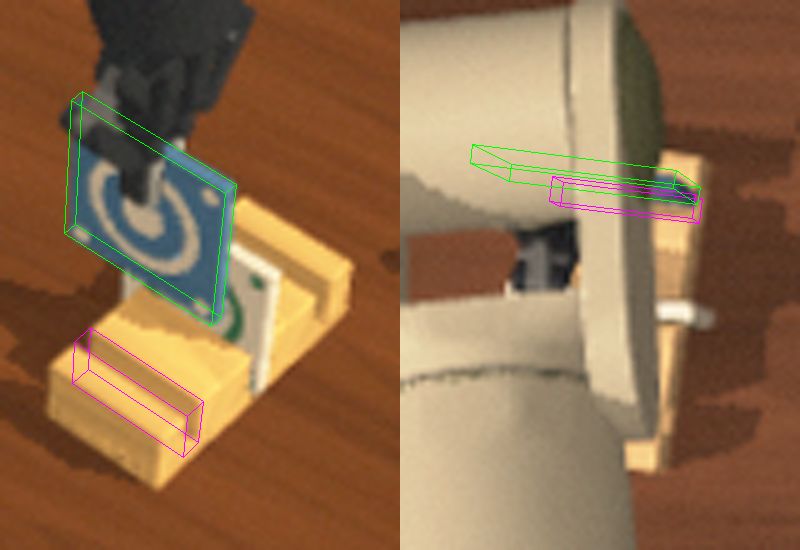

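The held blue coaster matches its predicted outline to about 1 px in the scene view: bottom-right corner at (222,325), top-right at (237,185). I check the slot model against the unobstructed first pictures next.

```bash
cat > ov.py <<'E'
from h import *
ims=[]
for c in("scene","top"):
    im=cv2.imread(f"pics/{c}0.png"); u,v=map(int,proj(c,[[508,194,40]])[0]); k=8; W,H=34,45
    b=cv2.resize(im[v-H:v+H-20,u-W:u+W-18],None,fx=k,fy=k,interpolation=cv2.INTER_CUBIC)
    b=cv2.convertScaleAbs(b,alpha=1.2)
    L=[]
    for x in(-60,60):
        for e in(-7,7):
            L.append([[x+e,-40,44],[x+e,40,44]])
    for y in(-40,40): L.append([[-88,y,44],[88,y,44]])
    for x in(-88,88): L.append([[x,-40,44],[x,40,44]])
    for l in L:
        p=(proj(c,plane(*RA)(np.array(l,float)))+.5-[u-W,v-H])*k
        cv2.line(b,*[tuple(int(round(x)) for x in r) for r in p],(255,0,255),1)
    ims.append(b)
cv2.imwrite("pics/ov.png",np.hstack(ims)); print(np.hstack(ims).shape)
E
python3 ov.py
```

```text
(560, 800, 3)
```

View pics/ov.png

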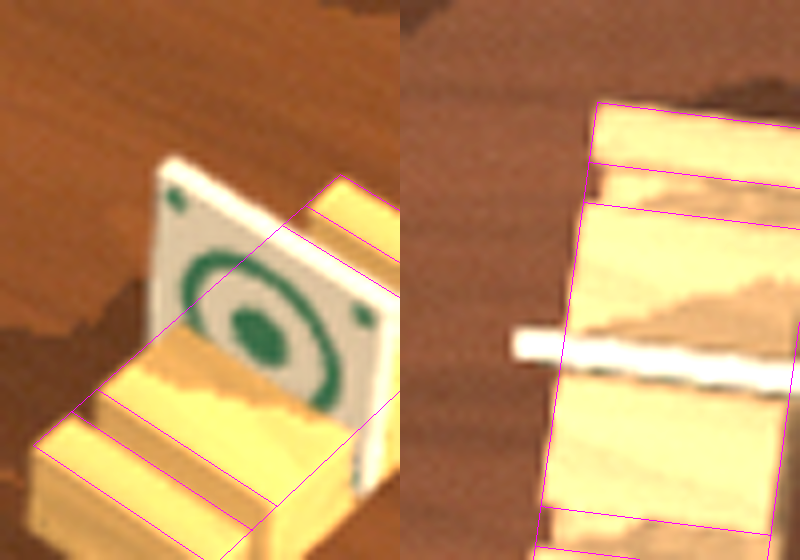

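The rack model lines sit on the picture's edges within about 1 px (block corner at (33,447) in the scene crop, (597,103) in the top crop). I descend to just above the slot and look.

{"name": "step_arm", "arguments": {
  "commands": "0 0.2 -0.06 1.5 0 0 0;0 0.2 -0.06 4 0 0 0;0 0.2 -0.06 6 0 0 0;0 0.2 -0.06 6.8 0 0 0;0 0.2 -0.06 7 0 0 0;0 0.2 -0.06 7 0 0 0;0 0.2 -0.06 7 0 0 0"
}}

```text
time_s: 8.35
eef_pos: [568.4, 189.8, 132.4]
ee_rot: [0.002, 0.742, 0.671, 0.001]
force: [-0.8, 0.4, -1.7]
grip_width: 0.099
grip_force: 37.2
```

```bash
python3 -c "
from h import *
held('coaster_blue',60,'h2')
s=sense();r=q(s['ee_rot']);print(s['eef_pos'])
T=up(trace('scene','coaster_blue')[0]['mask'])
u,v=np.round(np.argwhere(T)[:,::-1].mean(0)/S,1); print(u,v)
def f(d):
    m=hullmask(proj('scene',s['eef_pos']+r.apply(box(100,9,100,(d[0],d[1],28+d[2]))))); return (T&~m).sum()*1.+ 0.5*(m&~T).sum()
b=minimize(f,[0,0,0],method='Nelder-Mead',options=dict(initial_simplex=[[0,0,0],[4,0,0],[0,4,0],[0,0,4]],xatol=.1,fatol=1)); print(b.x,b.fun,f([0,0,0]))
im=cv2.imread('pics/h2.png'); cv2.imwrite('pics/h2c.png',cv2.resize(im[150:550,0:400],None,fx=1.5,fy=1.5))
"
```

```text
cm [-0.16 -0.03 -6.76] rad [ 0.004  0.001 -0.   ]
scene [(array([370.1, 263.2,  35.2,  26.6]), 0.86)] [370.2 258.5  33.3  45.2]
top [] [248.4 233.7  43.5  11.1]
[568.05733881 189.90911191 131.93528324]
372.1 262.7
[0.4928981  0.46134623 0.9277185 ] 2315.0 2355.5
```

View pics/h2c.png

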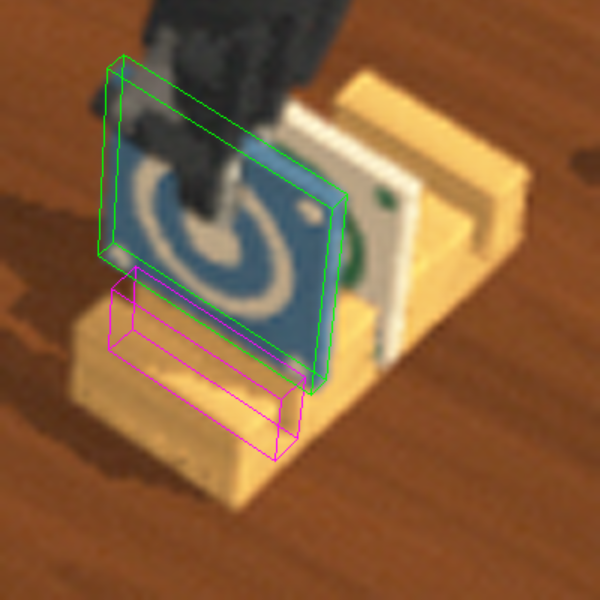

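Green outline and coaster coincide, and the slot lies directly below. I lower it slowly.

{"name": "step_arm", "arguments": {
  "commands": "0 -0.15 0 0.3 0 0 0;0 -0.15 0 0.6 0 0 0;0 -0.15 0 0.8 0 0 0;0 -0.15 0 1 0 0 0;0 -0.15 0 1.2 0 0 0;0 -0.15 0 1.4 0 0 0;0 -0.15 0 1.6 0 0 0;0 -0.15 0 1.8 0 0 0;0 -0.15 0 1.8 0 0 0"
}}

```text
time_s: 9.35
eef_pos: [567.7, 188.3, 112.7]
ee_rot: [0.001, 0.742, 0.671, -0.0]
force: [2.6, 0.5, -3.1]
grip_width: 0.099
grip_force: 37.0
```

{"name": "step_arm", "arguments": {
  "commands": "0 0 0.05 0.3 0 0 0;0 0 0.05 0.6 0 0 0;0 0 0.05 0.9 0 0 0;0 0 0.05 1.2 0 0 0;0 0 0.05 1.5 0 0 0;0 0 0.05 1.8 0 0 0;0 0 0.05 2 0 0 0;0 0 0.05 2.2 0 0 0;0 0 0.05 2.3 0 0 0;0 0 0.05 2.3 0 0 0"
}}

```text
time_s: 10.18
eef_pos: [568.0, 188.2, 89.7]
ee_rot: [0.001, 0.742, 0.671, -0.0]
force: [1.2, 0.4, -2.7]
grip_width: 0.096
grip_force: 37.3
```

{"name": "step_arm", "arguments": {
  "commands": "0 0 0.03 0.1 0 0 0;0 0 0.03 0.15 0 0 0;0 0 0.03 0.2 0 0 0;0 0 0.03 0.25 0 0 0;0 0 0.03 0.25 0 0 0"
}}

```text
time_s: 10.6
eef_pos: [568.6, 188.4, 88.5]
ee_rot: [0.001, 0.742, 0.671, 0.0]
force: [-2.7, 0.4, 6.2]
grip_width: 0.103
grip_force: 38.7
```

{"name": "step_arm", "arguments": {
  "commands": "0.15 0 0 0 0 0 0;0.2 0 0 0 0 0 0;0.3 0 0 0 0 0 0;0.4 0 0 0 0 0 0;0.4 0 0 0 0 0 0;0.4 0 0 -2 0 0 0;0.4 0 0 -4 0 0 0;0.4 0 0 -7 0 0 0;0.4 0 0 -11 0 0 0;0.4 0 0 -14 0 0 0;0.4 0 0 -14 0 0 0"
}}

```text
time_s: 11.52
eef_pos: [570.2, 188.8, 234.3]
ee_rot: [0.004, 0.742, 0.671, 0.004]
force: [0.3, 0.3, 1.5]
grip_width: 0.403
grip_force: 0.0
```

```bash
sed -i 's/DR=(547.5,/DR=(549.5,/' h.py; python3 - <<'E'
from h import *
s=sense()
capture("scene")
T=up(trace('scene','coaster_blue')[0]['mask']); t=seat(-41,28)
def f(d):
    m=hullmask(proj('scene',plane(*RA)(box(9,100,100,(60+d[0],d[1],58+d[2]))))); m&=~hullmask(proj('scene',plane(*RA)(box(21,80,44,(77.5,0,22)))));return iou(m,T)
b=min((minimize(lambda d:1-f(d),[0,0,0],method='Nelder-Mead',options=dict(initial_simplex=[[0,0,0],[4*k,0,0],[0,4*k,0],[0,0,4*k]],xatol=.1,fatol=1e-4)) for k in(-1,1)),key=lambda r:r.fun); print("blue in slot2 frame d",b.x,b.fun,f([0,0,0]))
rel(seat(-41,150)); rel(seat(-41,28),seat(-41,150))
E
```

```text
blue in slot2 frame d [-1.93931975  0.50761261 -4.45618814] 0.1084292263074188 0.8745072875607297
cm [-41.88  -8.19   3.25] rad [-0.432  0.03  -0.128]
cm [-0.   0.  12.2] rad [0. 0. 0.]
```

{"name": "step_arm", "arguments": {
  "commands": "0.5 -4 -1 0 0 0 0;0.5 -8 -2 0 0 0 0;0.5 -12 -3 0 -0.1 0.01 -0.03;0.5 -16 -4 0 -0.2 0.02 -0.06;0.5 -20 -5 0 -0.3 0.02 -0.09;0.5 -24 -6 0 -0.432 0.03 -0.128;0.5 -28 -7 1 -0.432 0.03 -0.128;0.5 -32 -8 2 -0.432 0.03 -0.128;0.5 -36 -8.2 3 -0.432 0.03 -0.128;0.5 -40 -8.2 3.2 -0.432 0.03 -0.128;0.5 -41.9 -8.2 3.2 -0.432 0.03 -0.128;0.5 -41.9 -8.2 3.2 -0.432 0.03 -0.128;0.5 -41.9 -8.2 3.2 -0.432 0.03 -0.128;0.5 -41.9 -8.2 3.2 -0.432 0.03 -0.128"
}}

```text
time_s: 12.78
eef_pos: [444.3, -219.5, 195.0]
ee_rot: [0.149, 0.68, 0.701, 0.155]
force: [-0.2, -0.5, 0.5]
grip_width: 0.503
grip_force: 0.0
```

```bash
python3 -c "
from h import *
rel(seat(-41,28)); print(sense()['joints'])"
```

```text
cm [-0.09  0.16 12.14] rad [-0.004 -0.002 -0.001]
[-0.86164059  0.14422844  1.92515037  0.45300766  0.84444069 -1.15646251]
```

{"name": "step_arm", "arguments": {
  "commands": "0.5 -0.1 0.15 2 0 0 0;0.5 -0.1 0.15 4.5 0 0 0;0.5 -0.1 0.15 7 0 0 0;0.5 -0.1 0.15 9.5 0 0 0;0.5 -0.1 0.15 11.2 0 0 0;0.5 -0.1 0.15 12.1 0 0 0;0.5 -0.1 0.15 12.1 0 0 0;0.5 -0.1 0.15 12.1 0 0 0"
}}

```text
time_s: 13.45
eef_pos: [497.1, -218.9, 87.2]
ee_rot: [0.15, 0.68, 0.701, 0.155]
force: [0.5, -0.7, 0.4]
grip_width: 0.495
grip_force: 0.0
```

```bash
python3 -c "
from h import *
rel(seat(-41,28)); im=capture('scene')[:,:,::-1]; u,v=map(int,proj('scene',[seat(-41,28)[0]])[0]); cv2.imwrite('pics/g2.png',cv2.resize(im[v-50:v+50,u-60:u+60],None,fx=5,fy=5,interpolation=2))"
```

```text
cm [ 0.04 -0.12  0.15] rad [-0.002 -0.001  0.001]
```

View pics/g2.png

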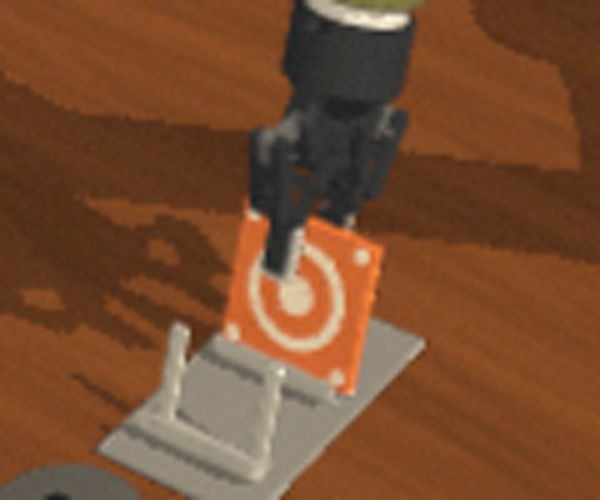

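The fingers straddle red (tip at crop (280,265), ring centre (295,297)), and the blue seat is empty. I close and lift.

{"name": "step_arm", "arguments": {
  "commands": "0.4 0 0 0 0 0 0;0.2 0 0 0 0 0 0;0 0 0 0 0 0 0;0 0 0 0 0 0 0;0 0 0 0 0 0 0;0 0 0 0 0 0 0;0 0 0 0 0 0 0;0 0 0 0 0 0 0"
}}

```text
time_s: 14.17
eef_pos: [497.7, -220.1, 88.1]
ee_rot: [0.151, 0.68, 0.701, 0.155]
force: [0.8, 0.8, 7.3]
grip_width: 0.098
grip_force: 34.6
```

{"name": "step_arm", "arguments": {
  "commands": "0 0 0 -1 0 0 0;0 0 0 -2.5 0 0 0;0 0 0 -4.5 0 0 0;0 0 0 -7 0 0 0;0 0 0 -9.5 0 0 0;0 0 0 -12 0 0 0;0 0 0 -14 0 0 0;0 0 0 -15 0 0 0;0 0 0 -15 0 0 0"
}}

```text
time_s: 14.92
eef_pos: [433.6, -222.1, 224.7]
ee_rot: [0.151, 0.68, 0.701, 0.154]
force: [0.4, 0.3, -2.0]
grip_width: 0.102
grip_force: 34.7
```

```bash
python3 -c "
from h import *
rel(slot(-60,200))"
```

```text
cm [42.19  1.47  3.29] rad [ 0.435 -0.026  0.128]
```

{"name": "step_arm", "arguments": {
  "commands": "0 4 0.1 0 0.05 0 0.01;0 8 0.3 0.3 0.15 -0.01 0.04;0 12 0.4 0.8 0.25 -0.02 0.07;0 16 0.6 1.2 0.35 -0.02 0.1;0 20 0.7 1.6 0.435 -0.026 0.128;0 24 0.9 1.9 0.435 -0.026 0.128;0 28 1 2.2 0.435 -0.026 0.128;0 32 1.1 2.5 0.435 -0.026 0.128;0 36 1.3 2.8 0.435 -0.026 0.128;0 39 1.4 3.1 0.435 -0.026 0.128;0 41.5 1.47 3.3 0.435 -0.026 0.128;0 42.2 1.47 3.3 0.435 -0.026 0.128;0 42.2 1.47 3.3 0.435 -0.026 0.128;0 42.2 1.47 3.3 0.435 -0.026 0.128;0 42.2 1.47 3.3 0.435 -0.026 0.128"
}}

```text
time_s: 16.17
eef_pos: [448.4, 200.0, 198.8]
ee_rot: [-0.001, 0.742, 0.671, -0.0]
force: [-0.2, -0.3, -2.0]
grip_width: 0.098
grip_force: 35.0
```

```bash
python3 -c "
from h import *
rel(slot(-60,132))"
```

```text
cm [ 0.03 -0.    6.68] rad [-0.002 -0.001 -0.   ]
```

{"name": "step_arm", "arguments": {
  "commands": "0 0 0.04 1.5 0 0 0;0 0 0.04 4 0 0 0;0 0 0.04 6 0 0 0;0 0 0.04 6.7 0 0 0;0 0 0.04 6.7 0 0 0;0 0 0.04 6.7 0 0 0"
}}

```text
time_s: 16.67
eef_pos: [449.2, 200.5, 132.9]
ee_rot: [-0.001, 0.742, 0.671, 0.0]
force: [0.4, -0.1, -2.3]
grip_width: 0.104
grip_force: 35.0
```

```bash
python3 -c "
from h import *
held('coaster_red',-60,'h3')"
```

```text
cm [-0.01 -0.1  -6.71] rad [-0.001 -0.002 -0.   ]
scene [(array([400.5, 239.6,  30.3,  30. ]), 0.81)] [396.6 234.4  33.7  43.5]
top [] [242.7 278.8  44.1   8.4]
```

View pics/h3.png

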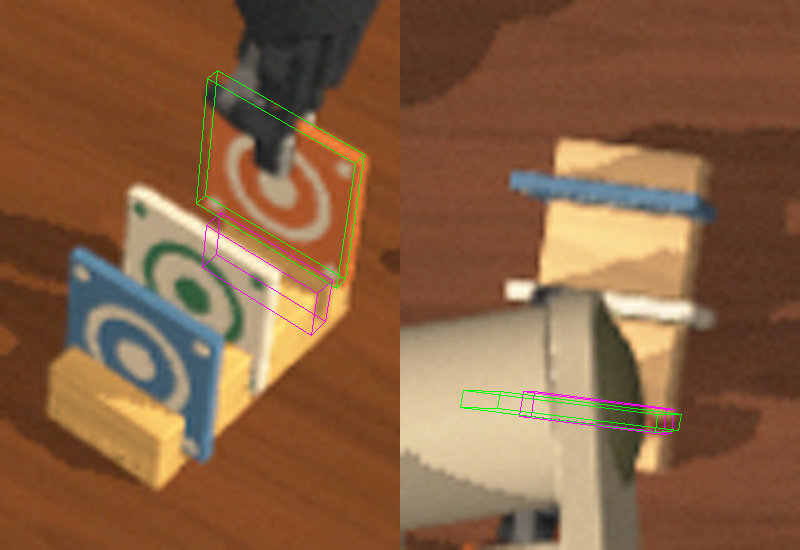

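Blue stands in slot2 (crop (145,350) in scene, (612,195) in top). Red hangs over slot0, at most 1 px further along the slot than predicted. I lower it.

{"name": "step_arm", "arguments": {
  "commands": "0 0 -0.05 0.3 0 0 0;0 0 -0.05 0.6 0 0 0;0 0 -0.05 0.8 0 0 0;0 0 -0.05 1 0 0 0;0 0 -0.05 1.2 0 0 0;0 0 -0.05 1.4 0 0 0;0 0 -0.05 1.6 0 0 0;0 0 -0.05 1.8 0 0 0;0 0 -0.05 1.8 0 0 0"
}}

```text
time_s: 17.62
eef_pos: [448.6, 201.2, 114.0]
ee_rot: [-0.001, 0.741, 0.671, 0.001]
force: [5.0, 0.7, -5.6]
grip_width: 0.099
grip_force: 34.6
```

{"name": "step_arm", "arguments": {
  "commands": "0 0 0.06 0 0 0 0;0 0 0.06 0 0 0 0;0 0 0.06 0 0 0 0"
}}

```text
time_s: 17.87
eef_pos: [448.8, 201.1, 114.1]
ee_rot: [-0.001, 0.741, 0.671, 0.0]
force: [4.1, 0.4, -4.1]
grip_width: 0.101
grip_force: 34.7
```

{"name": "step_arm", "arguments": {
  "commands": "0 0 0.08 0 0 0 0;0 0 0.08 0 0 0 0;0 0 0.08 0 0 0 0"
}}

```text
time_s: 18.12
eef_pos: [449.2, 201.0, 114.1]
ee_rot: [-0.002, 0.741, 0.671, -0.0]
force: [1.2, 0.3, -2.7]
grip_width: 0.094
grip_force: 35.1
```

Force relieved, so I continue down.

{"name": "step_arm", "arguments": {
  "commands": "0 0 0.03 0.3 0 0 0;0 0 0.03 0.6 0 0 0;0 0 0.03 0.9 0 0 0;0 0 0.03 1.2 0 0 0;0 0 0.03 1.5 0 0 0;0 0 0.03 1.8 0 0 0;0 0 0.03 2 0 0 0;0 0 0.03 2.2 0 0 0;0 0 0.03 2.3 0 0 0;0 0 0.03 2.3 0 0 0"
}}

```text
time_s: 18.95
eef_pos: [449.8, 201.0, 91.0]
ee_rot: [-0.001, 0.741, 0.671, 0.0]
force: [0.1, -0.0, -2.1]
grip_width: 0.099
grip_force: 35.2
```

{"name": "step_arm", "arguments": {
  "commands": "0 0 0 0.1 0 0 0;0 0 0 0.2 0 0 0;0 0 0 0.3 0 0 0;0 0 0 0.35 0 0 0;0 0 0 0.4 0 0 0;0 0 0 0.4 0 0 0"
}}

```text
time_s: 19.45
eef_pos: [450.3, 201.4, 88.5]
ee_rot: [-0.001, 0.741, 0.671, 0.001]
force: [-3.5, 0.7, 10.8]
grip_width: 0.104
grip_force: 37.2
```

Seated at 88.5, the same height as blue. I release and retreat.

{"name": "step_arm", "arguments": {
  "commands": "0.15 0 0 -0.1 0 0 0;0.2 0 0 -0.1 0 0 0;0.3 0 0 -0.1 0 0 0;0.4 0 0 -0.1 0 0 0;0.4 0 0 -0.1 0 0 0;0.4 0 0 -2 0 0 0;0.4 0 0 -4 0 0 0;0.4 0 0 -7 0 0 0;0.4 0 0 -11 0 0 0;0.4 0 0 -14 0 0 0;0.4 -4 0 -14 0 0 0;0.4 -8 0 -14 0 0 0;0.4 -12 0 -14 0 0 0;0.4 -16 0 -14 0 0 0;0.4 -20 0 -14 0 0 0;0.4 -24 0 -14 0 0 0;0.4 -28 0 -14 0 0 0;0.4 -28 0 -14 0 0 0"
}}

```text
time_s: 20.95
eef_pos: [421.7, -83.4, 226.7]
ee_rot: [-0.001, 0.743, 0.669, -0.0]
force: [-0.1, 0.9, -0.2]
grip_width: 0.405
grip_force: 0.0
```

```bash
python3 -c "
from h import *
held('coaster_red',-60,'f1')"
```

```text
cm [28.5  -0.35  2.67] rad [-0.001 -0.    -0.006]
scene [(array([398. , 246.9,  30.3,  36. ]), 0.89)] [320.2 166.2  27.7  42.4]
top [(array([242.6, 282. ,  38.9,   8.8]), 0.62)] [353.6 293.1  43.2  10.2]
```

View pics/f1.png

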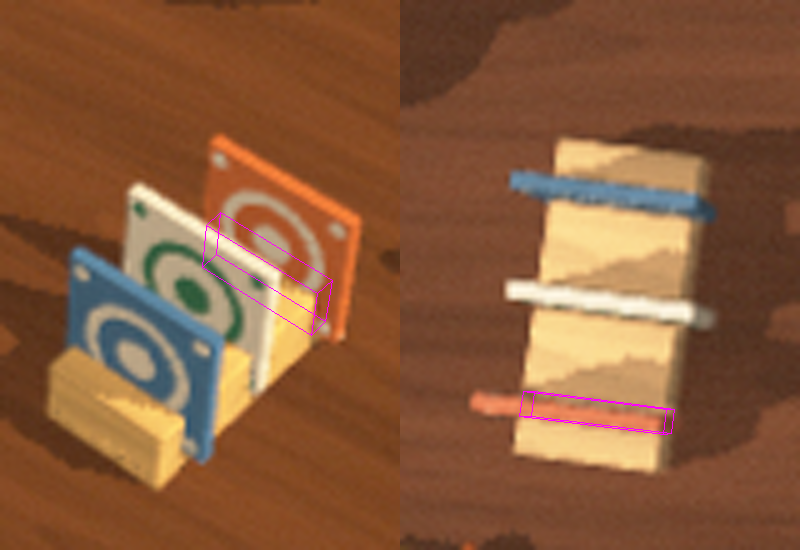

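All three stand in their slots, seen in the top crop: blue (612,195), white (605,303), red (570,413). A quick check of the position along the slot before handing in.

```bash
python3 -c "
from h import *
for c in('top','scene'):
  capture(c)
  for n,x in(('coaster_blue',60),('coaster_white',0),('coaster_red',-60)):
    t=trace(c,n); 
    for dy in(0,10,):
        P=proj(c,plane(*RA)(box(9,100,100,(x,dy,58)))); print(c,n,dy,np.round(np.r_[P.min(0),P.max(0)],1))
    r=t[0]['rect'] if t else [0]*4; print('   seen',np.round([r[0]-r[2]/2,r[1]-r[3]/2,r[0]+r[2]/2,r[1]+r[3]/2],1))
"
```

```text
top coaster_blue 0 [230.6 230.1 272.4 240.8]
top coaster_blue 10 [226.9 229.6 268.9 240.4]
   seen [229.8 231.2 271.  241.6]
top coaster_white 0 [227.5 252.5 269.6 261.7]
top coaster_white 10 [223.7 252.  266.1 261.3]
   seen [231.4 255.3 271.  263. ]
top coaster_red 0 [224.3 275.1 266.8 283.2]
top coaster_red 10 [220.6 274.6 263.3 282.7]
   seen [223.7 276.7 262.9 283.7]
scene coaster_blue 0 [352.9 247.4 385.2 291.3]
scene coaster_blue 10 [355.6 249.1 388.2 293.2]
   seen [352.9 248.6 386.3 285.7]
scene coaster_white 0 [366.1 235.6 398.7 278.8]
scene coaster_white 10 [368.7 237.3 401.7 280.6]
   seen [367.  235.6 395.4 275.4]
scene coaster_red 0 [378.8 224.4 411.7 266.8]
scene coaster_red 10 [381.4 226.  414.7 268.6]
   seen [387.4 227.2 414.  265. ]
```

Both coasters are within a few mm of centre along their slots and fully down.

```bash
python3 -c "
from rig import *
print(finish_job())"
```

```text
the job is handed in; nothing more can be done
None
```

The job is handed in: pictures just before showed blue upright in slot2 and red in slot0, both fully down and within about 10 mm of centre, with white still in the middle slot and the gripper clear; the verdict was not shown.

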